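# Find the rocking corner of the wire-clamp plate and press its shim flat

### The job

The black clamp plate on the wire tester rocks on one of its four corners. Press gently with the fingertips on its corners, one at a time, until you have found the corner that gives, then press down the orange shim tab beside that corner until it lies fully flat. Leave the other three tabs up, do not lift or shift the plate, and leave everything else where it is.

Things in the scene. Friction and masses are not known exactly. Their poses are not given: they have to be found in the camera images.
- tester: low cream instrument housing, 300 x 300 x 50 mm high, fixed. Origin under its centre on the table; +x from its dark blue panel (on its near side) to its far side, +y to its left, z up. On its flat top (z 50 mm) stand four feet at x = +-88, y = +-58 mm. They look alike: three are solid, one (bad_foot) gives way; which corner it is under is not known.
- plate: loose black plate 220 (x) x 160 (y) x 12 mm, 0.9 kg, level on the feet; origin at the centre of its underside; its top is 76 mm above the table. A wire clamp with ball lever in its middle rises 65 mm above it, within 35 mm of the centre. A sound corner stays put when pressed (under 1 mm); the corner on the bad foot goes down 4 mm at 3 to 4 N, then stops, and springs back. Press with 6 to 10 N.
- corner_near_left (a point): point on the plate's top face above a foot, at the corner nearest the instrument panel, left; 22 mm from either edge. The place to press to try this corner.
- corner_near_right (a point): point on the plate's top face above a foot, at the corner nearest the instrument panel, right; 22 mm from either edge. The place to press to try this corner.
- corner_far_left (a point): point on the plate's top face above a foot, at the corner away from the panel, left; 22 mm from either edge. The place to press to try this corner.
- corner_far_right (a point): point on the plate's top face above a foot, at the corner away from the panel, right; 22 mm from either edge. The place to press to try this corner.
- tab_near_left (a point): point on the orange pad of the brass shim tab beside the corner nearest the instrument panel, left. The tab is 32 mm wide (tester's x) and reaches 52 mm outward (+y) from a hinge 6 mm outside the plate's edge; the point is 38 mm from the hinge. Raised at the start; when flat the point is 60 mm above the table. 7 to 10 N here turn it down; it stays where left.
- tab_near_right (a point): point on the orange pad of the brass shim tab beside the corner nearest the instrument panel, right. The tab is 32 mm wide (tester's x) and reaches 52 mm outward (-y) from a hinge 6 mm outside the plate's edge; the point is 38 mm from the hinge. Raised at the start; when flat the point is 60 mm above the table. 7 to 10 N here turn it down; it stays where left.
- tab_far_left (a point): point on the orange pad of the brass shim tab beside the corner away from the panel, left. The tab is 32 mm wide (tester's x) and reaches 52 mm outward (+y) from a hinge 6 mm outside the plate's edge; the point is 38 mm from the hinge. Raised at the start; when flat the point is 60 mm above the table. 7 to 10 N here turn it down; it stays where left.
- tab_far_right (a point): point on the orange pad of the brass shim tab beside the corner away from the panel, right. The tab is 32 mm wide (tester's x) and reaches 52 mm outward (-y) from a hinge 6 mm outside the plate's edge; the point is 38 mm from the hinge. Raised at the start; when flat the point is 60 mm above the table. 7 to 10 N here turn it down; it stays where left.
- shim_near_left (a joint): angle of the tab nearest the instrument panel, left, rad above flat: 0 is flat (hard stop), 0.36 to 0.46 at the start. Stiff hinge (0.25 N m friction). When flat its inner end takes up the gap under that corner of the plate.
- shim_near_right (a joint): angle of the tab nearest the instrument panel, right, rad above flat: 0 is flat (hard stop), 0.36 to 0.46 at the start. Stiff hinge (0.25 N m friction). When flat its inner end takes up the gap under that corner of the plate.
- shim_far_left (a joint): angle of the tab away from the panel, left, rad above flat: 0 is flat (hard stop), 0.36 to 0.46 at the start. Stiff hinge (0.25 N m friction). When flat its inner end takes up the gap under that corner of the plate.
- shim_far_right (a joint): angle of the tab away from the panel, right, rad above flat: 0 is flat (hard stop), 0.36 to 0.46 at the start. Stiff hinge (0.25 N m friction). When flat its inner end takes up the gap under that corner of the plate.
- weight: small brass test weight, 26 mm across, 31 mm tall, standing on the tester's deck half-way along its left side between the two tabs; stays where it is. Origin at the centre of its underside
- collar: small steel ring, 28 mm across, 12 mm tall, on the deck half-way along its right side between the two tabs; stays where it is. Origin at the centre of its underside
- spool: copper-coloured wire spool, 72 mm across, 50 mm tall, on the table; stays where it is. Origin at the centre of its underside
- mug: blue mug, 80 mm across, 90 mm tall, on the table; stays where it is. Origin at the centre of its underside
- screwdriver: screwdriver lying on the table; stays where it is. Origin at the centre of its underside, axis x along the tool
- wrench: open-ended wrench lying on the table; stays where it is. Origin at the centre of its underside, axis x along the tool

How it is judged:
On the way, in this order (a step that is already met when the one before it is completed fails the run):
1. the fingers press on the plate and its rocking corner goes down at least 2.5 mm (contact force between the fingers and plate above 1 N and ((horizontal distance between bad_foot_c0 and corner_near_left below 0.04 m and z of corner_near_left in the frame of tester below 0.0735 m) or (horizontal distance between bad_foot_c0 and corner_near_right below 0.04 m and z of corner_near_right in the frame of tester below 0.0735 m) or (horizontal distance between bad_foot_c0 and corner_far_left below 0.04 m and z of corner_far_left in the frame of tester below 0.0735 m) or (horizontal distance between bad_foot_c0 and corner_far_right below 0.04 m and z of corner_far_right in the frame of tester below 0.0735 m))), for 0.1 s.
2. the shim tab beside the rocking corner is pressed flat, the other three still up (((horizontal distance between bad_foot_c0 and corner_near_left below 0.04 m and value of joint shim_near_left below 0.06 rad and value of joint each of shim_near_right, shim_far_left, shim_far_right above 0.28 rad) or (horizontal distance between bad_foot_c0 and corner_near_right below 0.04 m and value of joint shim_near_right below 0.06 rad and value of joint each of shim_near_left, shim_far_left, shim_far_right above 0.28 rad) or (horizontal distance between bad_foot_c0 and corner_far_left below 0.04 m and value of joint shim_far_left below 0.06 rad and value of joint each of shim_near_left, shim_near_right, shim_far_right above 0.28 rad) or (horizontal distance between bad_foot_c0 and corner_far_right below 0.04 m and value of joint shim_far_right below 0.06 rad and value of joint each of shim_near_left, shim_near_right, shim_far_left above 0.28 rad))), for 0.2 s.
At the end, for the whole second after the job is handed in: the tab beside the rocking corner lies within 0.06 rad of flat, the other three tabs stand more than 0.28 rad up, the plate is level (0.02 rad), at rest and within 12 mm of where it started, and no other object has moved more than 30 mm (((horizontal distance between bad_foot_c0 and corner_near_left below 0.04 m and value of joint shim_near_left below 0.06 rad and value of joint each of shim_near_right, shim_far_left, shim_far_right above 0.28 rad) or (horizontal distance between bad_foot_c0 and corner_near_right below 0.04 m and value of joint shim_near_right below 0.06 rad and value of joint each of shim_near_left, shim_far_left, shim_far_right above 0.28 rad) or (horizontal distance between bad_foot_c0 and corner_far_left below 0.04 m and value of joint shim_far_left below 0.06 rad and value of joint each of shim_near_left, shim_near_right, shim_far_right above 0.28 rad) or (horizontal distance between bad_foot_c0 and corner_far_right below 0.04 m and value of joint shim_far_right below 0.06 rad and value of joint each of shim_near_left, shim_near_right, shim_far_left above 0.28 rad)) and distance of plate from where it was at the start of the episode below 0.012 m and angle between plate's own z axis and vertical below 0.02 rad and linear speed of plate below 0.02 m/s and distance of each of weight, collar, spool, mug, screwdriver, wrench from where it was at the start of the episode below 0.03 m); the robot touches nothing.
It fails at once if a tab beside a sound corner is pressed down (below 0.28 rad) ((not (horizontal distance between bad_foot_c0 and corner_near_left below 0.04 m) and value of joint shim_near_left below 0.28 rad) or (not (horizontal distance between bad_foot_c0 and corner_near_right below 0.04 m) and value of joint shim_near_right below 0.28 rad) or (not (horizontal distance between bad_foot_c0 and corner_far_left below 0.04 m) and value of joint shim_far_left below 0.28 rad) or (not (horizontal distance between bad_foot_c0 and corner_far_right below 0.04 m) and value of joint shim_far_right below 0.28 rad)).
It fails at once if the plate is lifted or shifted by more than 15 mm (distance of plate from where it was at the start of the episode above 0.015 m).
It fails at once if the plate or a tab is pressed with more than 80 N (contact force between the fingers and plate above 80 N or contact force between the fingers and tester above 80 N).
It fails at once if a bystander is moved by more than 30 mm (distance of any of weight, collar, spool, mug, screwdriver, wrench from where it was at the start of the episode above 0.03 m).
It also fails if it takes over 58 s, if anything falls off the work surface, if the arm or the gripper's body presses on something with over 40 N, if the wrist force passes 120 N, or if a joint passes its speed limit or range.

### The arm

A 6-joint arm with a two-finger parallel gripper is mounted at the origin on the work surface. World frame = base frame: x ahead of the robot, y to its left, z up, the work surface at z = 0. Lengths are in m, angles in rad, forces in N, time in s.
With the tool pointing down it reaches from about 0.3 to 0.75 m from the base axis. Payload 8.5 kg.
Tool frame: the origin (TCP) lies at the very end of the fingers, on their centre line; the grasp point (between the pads) lies 19 mm behind it; y points along the fingers, x is the direction in which the jaws open and shut, and the axes are right-handed (so a half turn about y gives the same grasp; the last joint's range is limited). The gripper opens to 88 mm and grips with 3 to 60 N. Pads are 18 mm wide; open, the fingers measure 123 mm over their backs; the gripper's body (75 mm by 187 mm) begins 45 mm behind the grasp point.
Start: joints at [-1.429, 0.381, 1.297, -0, 1.464, -0.215], TCP at [0.192, -0.515, 0.239] pointing down, gripper open.
Joint ranges: [-3.11, 3.11], [-0.89, 2.33], [0.22, 2.48], [-1.42, 4.56], [0.17, 2.85], [-2.88, 2.88]. Speed limits (rad/s): [2.39, 2.39, 3.14, 3.14, 3.14, 3.14].

### API

Orientations are given as [roll, pitch, yaw] about the fixed x, y, z axes, in that order (R = Rz(yaw) Ry(pitch) Rx(roll)).
In Python, from bench import r gives the robot as it stands.
- The arm moves only by the shell command python3 -m pendant 'ROWS' [FORCE]. ROWS is JSON, one flat list of numbers, 7 for each row, row after row: the shift along the tool's x, y, z in mm, then the turn, a rotation vector about the tool's x, y, z in rad, then the opening, from 0 (shut) to 1 (fully open). A call has 1 to 5 rows; each row shifts and turns the commanded pose from where the row before left it, along the tool's axes as they then stand; what a row does not reach is not made up. A row lasts 1/10 s, in which the tool goes at most 50 mm and 8.59 degrees, less where a joint would pass 70% of its speed; a pose out of reach is approached as far as the arm can. A call is refused whole if a number of a shift passes 50 or a number of a turn 0.15, either way. A call with a gripper value outside its range is refused whole. The fingers move at their own pace and stop on an object; FORCE is the grip in N (left out, the last holds). Time passes only in rows, so rows that do not move let the fingers close. It gives the time, the measured TCP pose, the force and the opening at its end, in the units of the state.
- r.sense(): the state, without advancing time (a new reading comes with each control period).
- r.get_image(name): name is "side" or "top" or "wrist"; returns (picture, depth): 480x640x3 uint8, red, green, blue; 480x640 float32, m along the optical axis (not along the pixel's ray), 0 where there is no reading.
- r.camera_model(name): a dict with "fx", "fy", "cx", "cy" (pixels), "R" (3x3) and "t" (3): a world point X has camera coordinates R X + t; the wrist camera has in their place "tool_from_camera" (4x4, takes a point from camera to tool coordinates, whose origin is the TCP and whose axes are the tool frame's). Camera axes: x right, y down, z forward; pixel columns grow to the right and rows downward; lengths in m; the calibration is good to about 2 mm. A picture is of the moment at which its call begins: read the wrist's pose just before it. camera_model takes no time and is no camera call.
- r.close_job(): hands the job in, once; it reports no verdict.
The state is a dict: "clock": time; "joints": joint angles; "qd": joint speeds; "tau": joint torques, N m; "tcp_pos": TCP position; "tcp_rot": TCP orientation; "ft_force": force on the tool from outside, world axes, zero at the start; "moment": the same for the moment, N m; "opening": finger opening in m.
Only numpy, scipy, OpenCV 4.12 (cv2) and the standard library are available. Lean on these libraries where they do the work, as an engineer would, in place of code of your own. Each camera call takes 0.05 s, during which the arm holds its last target. There are 200 camera calls.

## Working session

There is one attempt and no reset: what is moved stays moved. The work goes in short steps, Python scripts to look and compute and a shell command to move; the robot and the scene stay as the last step left them, time stands still between calls to the robot, and variables do not carry over. Pictures are saved under pics/ and viewed, about 8 in all and at most 12, crops included, and the job is handed in when it is done.

```bash
mkdir -p pics; ls; python3 - <<'E'
from bench import r
import cv2,numpy as np
s=r.sense();print(s)
for n in("top","side"):
    p,d=r.get_image(n);cv2.imwrite(f"pics/{n}0.png",p[:,:,::-1]);np.save(f"{n}0.npy",d);np.save(f"{n}0c.npy",p)
    print(n,r.camera_model(n))
print(r.camera_model("wrist"))
E
```

```text
pics
{'clock': 0.0, 'joints': array([-1.42925002e+00,  3.81184614e-01,  1.29827018e+00, -2.22212148e-06,
        1.46360759e+00, -2.15309224e-01]), 'qd': array([ 2.24256452e-04,  4.64436490e-04,  5.06040430e-04, -2.19198905e-04,
       -1.55791639e-05,  3.28589067e-05]), 'tau': array([ 2.45672054e-03, -4.37924016e+01, -2.24556345e+01,  7.14449259e-02,
        3.52598133e-02, -1.35465880e-04]), 'tcp_pos': array([ 0.19208198, -0.5150592 ,  0.23814071]), 'tcp_rot': array([-1.57048448e+00,  1.43627051e-03, -1.21394033e+00]), 'ft_force': array([-0.28213095, -0.78584053,  0.63541134]), 'moment': array([ 0.01181955, -0.05953883,  0.04667374]), 'opening': 0.08794398198239332}
top {'fx': 435.34258944904883, 'fy': 435.34258944904883, 'cx': 323.64275122163303, 'cy': 238.81486038030627, 'R': array([[-0.01590936, -0.9995424 , -0.02572705],
       [-0.98826377,  0.01962903, -0.15149067],
       [ 0.15192634,  0.02301499, -0.98812383]]), 't': array([0.01976467, 0.54984169, 0.97500476])}
side {'fx': 583.2304507122218, 'fy': 583.2304507122218, 'cx': 328.61123996173774, 'cy': 241.5444203128888, 'R': array([[-0.84460494, -0.53508317, -0.01812444],
       [-0.40272165,  0.65725636, -0.63704737],
       [ 0.35278573, -0.53075425, -0.77061155]]), 't': array([0.46761362, 0.26016825, 1.27266478])}
{'fx': 355.9415674052007, 'fy': 355.9415674052007, 'cx': 320.8272990159211, 'cy': 241.11010249932644, 'tool_from_camera': array([[ 9.99999936e-01, -1.96627868e-04,  3.00049033e-04,
         7.06667104e-04],
       [-3.46317688e-04, -3.10967933e-01,  9.50420341e-01,
        -1.45220396e-01],
       [-9.35734975e-05, -9.50420384e-01, -3.10967981e-01,
         8.06299767e-02],
       [ 0.00000000e+00,  0.00000000e+00,  0.00000000e+00,
         1.00000000e+00]])}
```

View pics/top0.png

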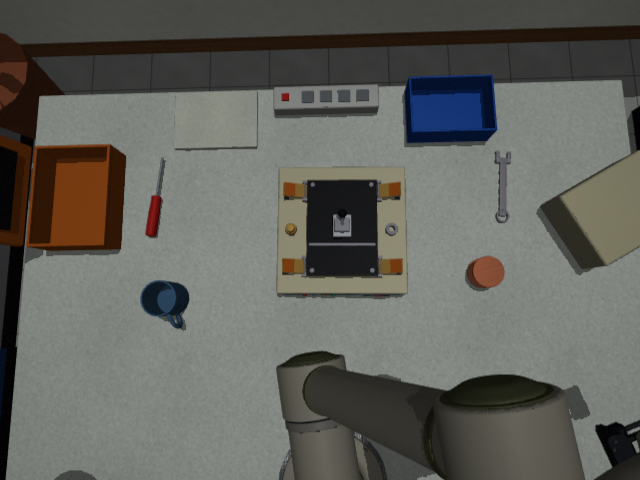

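View pics/side0.png

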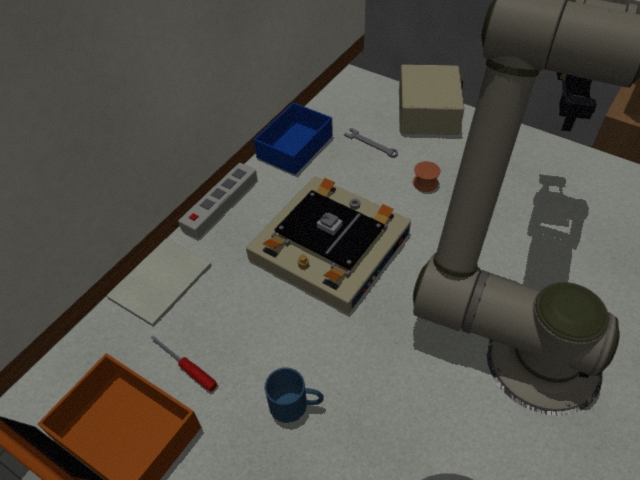

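```bash
cat > h.py <<'E'
import numpy as np,cv2
from scipy.spatial.transform import Rotation as Ro
from bench import r
def cast(name,uv,z):
    m=r.camera_model(name);uv=np.atleast_2d(uv).astype(float)
    d=np.c_[(uv[:,0]-m['cx'])/m['fx'],(uv[:,1]-m['cy'])/m['fy'],np.ones(len(uv))]@m['R']
    c=-m['R'].T@m['t'];return c+d*((z-c[2])/d[:,2])[:,None]
def go(p,yaw):  # remaining shift in tool axes (mm) and turn (rad)
    s=r.sense();R=Ro.from_euler('xyz',s['tcp_rot'])
    t=Ro.from_euler('xyz',[-np.pi/2,0,yaw])
    print('t %.2f'%s['clock'],'shift',np.round(R.inv().apply(np.array(p)-s['tcp_pos'])*1e3,1),'turn',np.round((R.inv()*t).as_rotvec(),3),'F',np.round(s['ft_force'],1),'tcp',np.round(s['tcp_pos']*1e3,1))
E
python3 - <<'E'
from h import *
for n,z in(("top",.076),("side",.076)):
    c=np.load(n+"0c.npy");h=cv2.cvtColor(c,cv2.COLOR_RGB2HSV)
    box=(slice(150,310),slice(265,420)) if n=="top" else (slice(170,310),slice(240,415))
    m=np.zeros(c.shape[:2],np.uint8);m[box]=(c[box].max(2)<45)*255
    m=cv2.morphologyEx(m,cv2.MORPH_CLOSE,np.ones((7,7)));m=cv2.morphologyEx(m,cv2.MORPH_OPEN,np.ones((9,9)))
    k=max(cv2.findContours(m,0,1)[0],key=cv2.contourArea)
    P=cast(n,k[:,0],z)*1e3
    q=cv2.minAreaRect(P[:,:2].astype(np.float32));print(n,'plate',q,cv2.boundingRect(k))
    o=np.zeros_like(m);o[box]=cv2.inRange(h,(5,150,100),(22,255,255))[box]
    for kk in cv2.findContours(o,0,1)[0]:
        if cv2.contourArea(kk)>20:
            M=cv2.moments(kk);u=[M['m10']/M['m00'],M['m01']/M['m00']];print('pad',np.round(u),cv2.contourArea(kk),np.round(cast(n,u,.073)*1e3))
E
```

```text
top plate ((571.7665405273438, -31.561561584472656), (159.16519165039062, 218.78408813476562), 88.8371810913086) (306, 180, 72, 96)
pad [391. 266.] 243.0 [[ 482. -141.   73.]]
pad [292. 265.] 226.0 [[486.  80.  73.]]
pad [290. 227.] 34.0 [[574.  85.  73.]]
pad [293. 189.] 210.0 [[662.  77.  73.]]
pad [390. 189.] 213.0 [[ 658. -145.   73.]]
side plate ((566.99560546875, -30.2081298828125), (230.37777709960938, 187.8435516357422), 3.180647373199463) (279, 193, 102, 75)
pad [334. 273.] 85.0 [[485.  82.  73.]]
pad [273. 241.] 76.5 [[660.  79.  73.]]
pad [383. 213.] 166.5 [[ 478. -139.   73.]]
pad [325. 187.] 142.0 [[ 654. -143.   73.]]
```

```bash
python3 -m pendant '[0,0,0,0,0.1,0,0, 0,0,0,0,0.1,0,0, 0,0,0,0,0.1,0,0, 0,0,0,0,0.076,0,0, 0,0,0,0,0,0,0]' 20; python3 -c "
from h import *
go([.4826,-.0878,.15],-1.59)"
```

```text
clock: 0.6
tcp_pos: [0.1921, -0.5152, 0.2384]
tcp_rot: [-1.571, 0.001, -1.591]
ft_force: [-0.6, -0.2, -0.3]
opening: 0.0502
t 0.60 shift [-433.    88.7  282. ] turn [ 0.    -0.001 -0.001] F [-0.6 -0.2 -0.3] tcp [ 192.1 -515.2  238.4]
```

```bash
python3 -m pendant '[-36,0,24,0,0,0,0, -36,0,24,0,0,0,0, -36,0,24,0,0,0,0, -36,0,24,0,0,0,0, -36,0,24,0,0,0,0]'; python3 -m pendant '[-36,0,24,0,0,0,0, -36,0,24,0,0,0,0, -36,0,24,0,0,0,0, -36,0,24,0,0,0,0, -36,0,24,0,0,0,0]';python3 -c "
from h import *
go([.4826,-.0878,.15],-1.59)"
```

```text
clock: 1.1
tcp_pos: [0.3161, -0.3361, 0.2387]
tcp_rot: [-1.571, 0.0, -1.588]
ft_force: [0.2, -1.5, 0.2]
opening: 0.0103
clock: 1.6
tcp_pos: [0.4397, -0.1583, 0.2388]
tcp_rot: [-1.571, -0.0, -1.588]
ft_force: [0.0, -1.6, 0.8]
opening: 0.0007
t 1.60 shift [-71.3  88.8  41.8] turn [-0.     0.002  0.   ] F [ 0.  -1.6  0.8] tcp [ 439.7 -158.3  238.8]
```

Move above the corner, take one closer look with the wrist camera.

```bash
python3 -m pendant '[-36,15,21,0,0,0,0, -36,15,21,0,0,0,0, 0,10,0,0,0,0,0, 0,0,0,0,0,0,0, 0,0,0,0,0,0,0]'; python3 -c "
from h import *
go([.4826,-.0878,.15],-1.59)
p,d=r.get_image('wrist');cv2.imwrite('pics/w1.png',p[:,:,::-1])"
```

```text
clock: 2.1
tcp_pos: [0.4821, -0.0896, 0.199]
tcp_rot: [-1.571, -0.0, -1.59]
ft_force: [-0.6, -0.1, -0.6]
opening: 0.0004
t 2.10 shift [-1.8 49.   0.4] turn [0. 0. 0.] F [-0.6 -0.1 -0.6] tcp [482.1 -89.6 199. ]
```

View pics/w1.png

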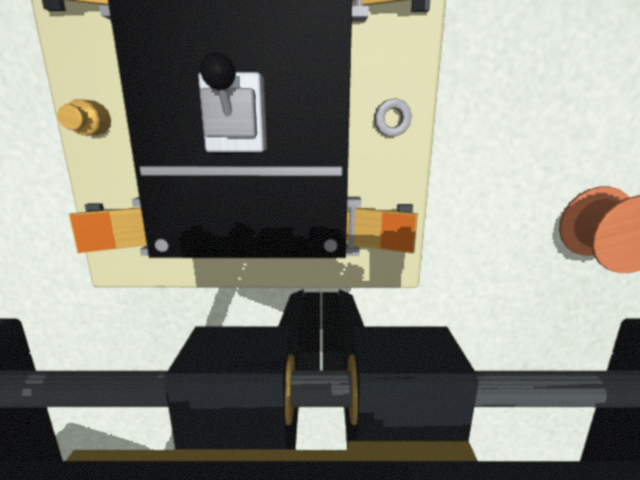

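```bash
python3 -m pendant '[0,40,0,0,0,0,0, 0,40,0,0,0,0,0, 0,32,0,0,0,0,0, 0,0,0,0,0,0,0, 0,0,0,0,0,0,0]'; python3 -m pendant '[0,3,0,0,0,0,0, 0,2,0,0,0,0,0, 0,2,0,0,0,0,0, 0,2,0,0,0,0,0, 0,0,0,0,0,0,0]'
```

```text
clock: 2.65
tcp_pos: [0.4827, -0.0898, 0.0879]
tcp_rot: [-1.57, -0.0, -1.591]
ft_force: [-1.2, 0.2, 0.8]
opening: 0.0006
clock: 3.15
tcp_pos: [0.4823, -0.0888, 0.0777]
tcp_rot: [-1.571, 0.0, -1.59]
ft_force: [-0.4, 0.7, 0.2]
opening: 0.0002
```

```bash
for i in 1 2 3; do python3 -m pendant '[0,1,0,0,0,0,0, 0,0,0,0,0,0,0]' | grep -E "pos|force"; done
```

```text
tcp_pos: [0.4823, -0.0888, 0.0767]
ft_force: [-0.6, 0.1, -0.1]
tcp_pos: [0.4825, -0.0889, 0.0764]
ft_force: [-2.6, 2.0, 8.3]
tcp_pos: [0.4825, -0.0889, 0.0763]
ft_force: [-5.1, 1.5, 19.5]
```

```bash
python3 -m pendant '[0,-32,0,0,0,0,0, -39,0,0,0,0,0,0, -39,0,0,0,0,0,0, -39,0,0,0,0,0,0, 0,20,0,0,0,0,0]'; python3 -m pendant '[0,9,0,0,0,0,0, 0,2,0,0,0,0,0, 0,0,0,0,0,0,0]';  for i in 1 2 3; do python3 -m pendant '[0,1,0,0,0,0,0, 0,0,0,0,0,0,0]' | grep -E "pos|force"; done
```

```text
clock: 4.25
tcp_pos: [0.4853, 0.0315, 0.0883]
tcp_rot: [-1.566, -0.0, -1.586]
ft_force: [0.1, -1.5, -0.2]
opening: 0.0004
clock: 4.55
tcp_pos: [0.4843, 0.0286, 0.0764]
tcp_rot: [-1.571, 0.002, -1.591]
ft_force: [-3.6, 8.3, 11.1]
opening: 0.0006
tcp_pos: [0.4843, 0.0286, 0.0763]
ft_force: [-6.3, 8.0, 22.1]
tcp_pos: [0.4844, 0.0285, 0.0762]
ft_force: [-11.5, 8.9, 33.6]
tcp_pos: [0.4844, 0.0286, 0.0761]
ft_force: [-14.5, 8.9, 45.3]
```

```bash
python3 -m pendant '[0,-30,0,0,0,0,0, 0,-25,0,0,0,0,0, 0,0,44,0,0,0,0, 0,0,44,0,0,0,0, 0,0,44,0,0,0,0]'; python3 -m pendant '[0,0,44,0,0,0,0, 0,0,0,0,0,0,0, 0,0,0,0,0,0,0]';  python3 -c "
from h import *
go([.661,.0246,.08],-1.59)"
```

```text
clock: 5.65
tcp_pos: [0.6181, 0.0245, 0.1281]
tcp_rot: [-1.57, -0.0, -1.591]
ft_force: [1.2, -0.5, 0.7]
opening: 0.0008
clock: 5.95
tcp_pos: [0.6606, 0.0239, 0.1267]
tcp_rot: [-1.573, 0.0, -1.591]
ft_force: [-0.4, 0.1, -0.5]
opening: 0.0003
t 5.95 shift [-0.7 46.7  0.5] turn [ 0.002 -0.001 -0.   ] F [-0.4  0.1 -0.5] tcp [660.6  23.9 126.7]
```

```bash
python3 -m pendant '[0,25,0,0,0,0,0, 0,18,0,0,0,0,0, 0,5,0,0,0,0,0, 0,0,0,0,0,0,0]'; for i in 1 2 3; do python3 -m pendant '[0,1,0,0,0,0,0, 0,0,0,0,0,0,0]' | grep -E "pos|force"; done
```

```text
clock: 6.35
tcp_pos: [0.6597, 0.0245, 0.0797]
tcp_rot: [-1.572, 0.0, -1.59]
ft_force: [-0.3, -0.1, 0.1]
opening: 0.0004
tcp_pos: [0.6608, 0.0247, 0.0798]
ft_force: [0.5, -0.4, -1.3]
tcp_pos: [0.6606, 0.0248, 0.0781]
ft_force: [0.2, 0.6, 0.3]
tcp_pos: [0.6605, 0.0248, 0.0766]
ft_force: [0.0, -0.8, -0.9]
```

```bash
for i in 1 2; do python3 -m pendant '[0,1,0,0,0,0,0, 0,0,0,0,0,0,0]' | grep -E "pos|force"; done
```

```text
tcp_pos: [0.6606, 0.0248, 0.0765]
ft_force: [-3.2, 0.4, 4.6]
tcp_pos: [0.6606, 0.0248, 0.0764]
ft_force: [-5.0, -0.3, 11.3]
```

```bash
python3 -m pendant '[0,-40,0,0,0,0,0, 39,0,0,0,0,0,0, 39,0,0,0,0,0,0, 39,0,0,0,0,0,0, 0,25,0,0,0,0,0]'; python3 -m pendant '[0,10,0,0,0,0,0, 0,0,0,0,0,0,0, 0,0,0,0,0,0,0]';  for i in 1 2 3 4 5; do python3 -m pendant '[0,1.5,0,0,0,0,0, 0,0,0,0,0,0,0]' | grep -E "pos|force"; done
```

```text
clock: 7.85
tcp_pos: [0.6598, -0.0974, 0.0925]
tcp_rot: [-1.564, -0.003, -1.595]
ft_force: [0.3, 0.8, -0.8]
opening: 0.0003
clock: 8.15
tcp_pos: [0.6586, -0.0914, 0.0802]
tcp_rot: [-1.57, -0.0, -1.589]
ft_force: [-0.1, 0.5, -0.3]
opening: 0.0006
tcp_pos: [0.6586, -0.0917, 0.0788]
ft_force: [-0.1, -0.2, 0.3]
tcp_pos: [0.6583, -0.092, 0.0768]
ft_force: [0.1, 0.7, -0.4]
tcp_pos: [0.6585, -0.0922, 0.0755]
ft_force: [-0.7, 0.5, 3.4]
tcp_pos: [0.6585, -0.0924, 0.074]
ft_force: [0.4, -0.9, 3.2]
tcp_pos: [0.6586, -0.0925, 0.0729]
ft_force: [-0.7, -1.1, 6.6]
```

```bash
python3 -m pendant '[0,1.5,0,0,0,0,0, 0,0,0,0,0,0,0, 0,0,0,0,0,0,0, 0,0,0,0,0,0,0]' | grep -E "pos|force"; python3 -m pendant '[0,0.5,0,0,0,0,0, 0,0,0,0,0,0,0, 0,0,0,0,0,0,0, 0,0,0,0,0,0,0]' | grep -E "pos|force"
```

```text
tcp_pos: [0.6588, -0.0925, 0.0726]
ft_force: [-3.1, -0.2, 14.5]
tcp_pos: [0.6588, -0.0925, 0.0726]
ft_force: [-3.9, -0.0, 16.0]
```

```bash
python3 -m pendant '[0,-36,0,0,0,0,0, 33,0,0,0,0,0,0, 32,0,0,0,0,0,0, 0,0,0,0,0,0,0, 0,10,0,0,0,0,0]'|grep -E "pos|force";python3 -m pendant '[0,4,0,0,0,0,0, 0,4,0,0,0,0,0, 0,0,0,0,0,0,0]'|grep -E "pos|force"; python3 -c "
from h import *
go([.6573,-.1574,.06],-1.59)"
```

```text
tcp_pos: [0.6573, -0.1576, 0.0964]
ft_force: [0.7, 0.5, -0.3]
tcp_pos: [0.6568, -0.1562, 0.0873]
ft_force: [0.7, 0.2, 1.4]
t 10.75 shift [ 1.2 27.3  0.6] turn [ 0.002  0.001 -0.001] F [0.7 0.2 1.4] tcp [ 656.8 -156.2   87.3]
```

```bash
for i in 1 2 3; do python3 -m pendant '[0,2.5,0,0,0,0,0, 0,2.5,0,0,0,0,0, 0,0,0,0,0,0,0]'|grep -E "pos|force";done; for i in 1 2 3; do python3 -m pendant '[0,2,0,0,0,0,0, 0,1,0,0,0,0,0, 0,0,0,0,0,0,0]'|grep -E "pos|force";done
```

```text
tcp_pos: [0.6569, -0.1571, 0.0829]
ft_force: [-0.5, 0.5, 0.2]
tcp_pos: [0.6573, -0.1576, 0.0786]
ft_force: [0.1, -1.2, 2.9]
tcp_pos: [0.6575, -0.1578, 0.0738]
ft_force: [0.0, -1.5, 3.6]
tcp_pos: [0.6575, -0.1579, 0.0709]
ft_force: [0.6, -2.1, 3.8]
tcp_pos: [0.6575, -0.158, 0.0679]
ft_force: [-0.5, -2.9, 4.1]
tcp_pos: [0.6575, -0.1581, 0.0649]
ft_force: [0.2, -2.0, 4.5]
```

```bash
for i in 1 2 3 4 5; do python3 -m pendant '[0,1.5,0,0,0,0,0, 0,0,0,0,0,0,0]'|grep -E "pos|force";done
```

```text
tcp_pos: [0.6575, -0.158, 0.0633]
ft_force: [-0.2, -3.0, 4.7]
tcp_pos: [0.6575, -0.1581, 0.0617]
ft_force: [0.1, -3.7, 4.8]
tcp_pos: [0.6575, -0.158, 0.0603]
ft_force: [-0.2, -4.9, 6.2]
tcp_pos: [0.6576, -0.158, 0.06]
ft_force: [-2.3, -3.9, 12.9]
tcp_pos: [0.6577, -0.158, 0.0598]
ft_force: [-5.0, -2.0, 21.0]
```

```bash
python3 -m pendant '[0,1,0,0,0,0,0, 0,0,0,0,0,0,0, 0,0,0,0,0,0,0, 0,0,0,0,0,0,0]'|grep -E "pos|force"; python3 -m pendant '[0,-10,0,0,0,0,0, 0,-30,0,0,0,0,0, 0,-40,0,0,0,0,0, 0,-40,-40,0,0,0,0, 0,0,-40,0,0,0,0]'; python3 -m pendant '[0,0,-40,0,0,0,0, 0,0,0,0,0,0,0, 0,0,0,0,0,0,0, 0,0,0,0,0,0,0]'; python3 - <<'E'
from h import *
p,d=r.get_image('wrist');q,_=r.get_image('top');s,_=r.get_image('side')
a=cv2.resize(q[150:310,260:420],(400,400));b=cv2.resize(s[170:310,240:420],(400,400))
cv2.imwrite('pics/w2.png',p[:,:,::-1]);cv2.imwrite('pics/ts.png',np.hstack([a,b])[:,:,::-1])
E
```

```text
tcp_pos: [0.6578, -0.1581, 0.0597]
ft_force: [-8.1, -2.5, 24.9]
clock: 14.45
tcp_pos: [0.5827, -0.1559, 0.1748]
tcp_rot: [-1.564, -0.003, -1.589]
ft_force: [0.3, -0.0, -0.0]
opening: 0.0003
clock: 14.85
tcp_pos: [0.5427, -0.155, 0.171]
tcp_rot: [-1.57, 0.0, -1.59]
ft_force: [0.5, -0.2, 0.3]
opening: 0.0003
```

View pics/w2.png

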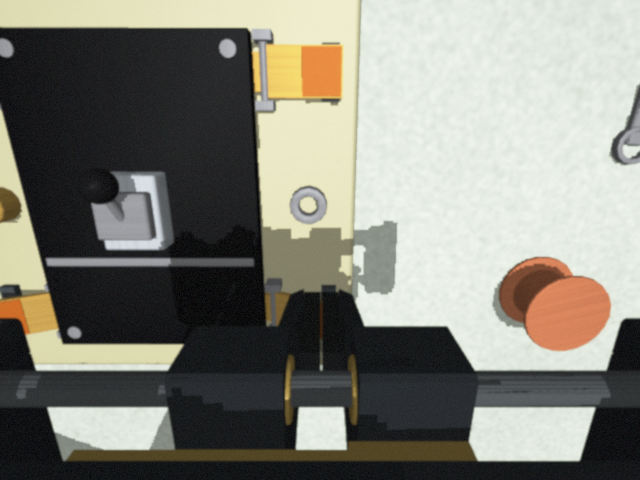

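View pics/ts.png

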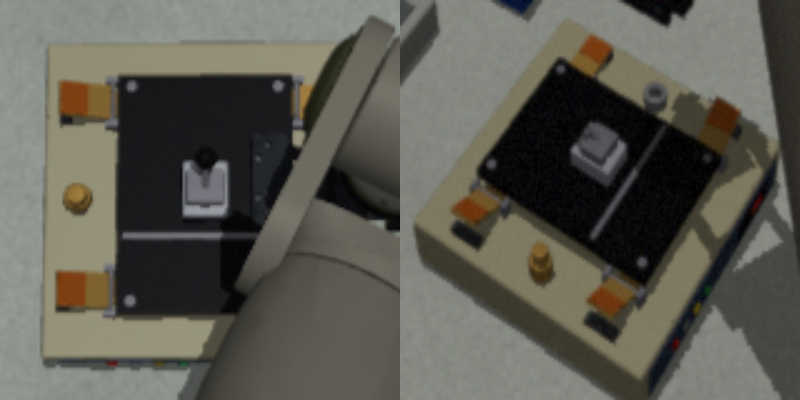

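The wrist view shows the far-right tab (322,72) lying flat, the plate in place and the ring at (308,205). In the top and side crops, the left tabs and the near-right tab still cast the shadows of raised tabs. I'll check the pad height by depth, then hand in.

```bash
python3 - <<'E'
from h import *
s=r.sense();p,d=r.get_image('wrist');m=r.camera_model('wrist')
R=Ro.from_euler('xyz',s['tcp_rot']);T=m['tool_from_camera']
def w(u,v):
    z=np.median(d[v-2:v+3,u-2:u+3]);c=np.array([(u-m['cx'])/m['fx']*z,(v-m['cy'])/m['fy']*z,z,1]);return np.round((R.apply((T@c)[:3])+s['tcp_pos'])*1e3,1)
for n,u,v in(('pad in',310,72),('pad out',335,72),('brass',280,72),('plate FR',200,70),('plate FL',40,60),('plate NR',100,300)):print(n,w(u,v))
print(s['clock'],s['ft_force'].round(1))
E
```

```text
pad in [ 656.3 -150.9   60.1]
pad out [ 656.  -167.2   59.8]
brass [ 656.8 -131.2   59.5]
plate FR [656.7 -83.7  75.3]
plate FL [664.1  13.   75.5]
plate NR [501.3  11.   75.3]
15.0 [-0.1 -0.4  0.3]
```

```bash
python3 -c "
from bench import r
print(r.close_job())"
```

```text
the job is handed in; nothing more can be done
None
```

I found the rocking corner, far right, and pressed its shim tab flat. I handed the job in at about 15 s; no verdict was reported.

- **Finding the corner:** The near-right, near-left and far-left corners held at about 76.3 mm under load. The far-right corner gave way at 3–4 N and stopped about 3.8 mm down.
- **Pressing the tab:** I pressed the far-right tab onto its hard stop, which it reached at 60 mm. The depth check then read 59.5–60.1 mm along the tab, so it lies flat.
- **Last checks:** The plate is level, reading 75.3–75.5 mm at three points, and it looks unshifted. The other three tabs still look raised in the images, though I did not measure their angles. The weight, collar and spool look undisturbed; I did not check the mug, screwdriver or wrench again, but the arm passed nowhere near them. The arm is clear of everything, with contact force near zero.
- **Too much force:** Most presses exceeded the advised 6–10 N. The near-left corner took about 45 N vertically, near right about 20 N, far left about 11 N and far right about 16 N, and the tab took about 25 N at its stop. All stayed below the 80 N limit and I saw no effect on the plate.

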